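Find which way the can's filler cap unscrews and hold it off

ROBOT

A 6-joint arm with a two-finger parallel gripper is mounted at the origin on the work surface. World frame = base frame: x ahead of the robot, y to its left, z up, the work surface at z = 0. Lengths are in m, angles in rad, forces in N, time in s.
With the tool pointing down it reaches from about 0.3 to 0.825 m from the base axis. Payload 5.4 kg.
Tool frame: the origin (TCP) lies at the centre of the arm's flange, where the gripper is bolted on; the fingertips stand 190 mm ahead of it and the grasp point (between the pads) lies 171 mm ahead of it; z points along the fingers, y is the direction in which the jaws open and shut (so a half turn about z gives the same grasp; the last joint's range is limited). The gripper opens to 92 mm and grips with 3 to 60 N. Pads are 20 mm wide; open, the fingers measure 128 mm over their backs; the gripper's body (75 mm by 189 mm) begins 69 mm behind the grasp point.
Start: joints at [-1.502, 0.158, 1.597, -0, 1.386, -0.21], TCP at [0.158, -0.553, 0.405] pointing down, gripper open.
Joint ranges: [-2.91, 2.91], [-0.94, 2.29], [0.18, 2.7], [-1.29, 4.43], [0.17, 2.64], [-3, 3]. Speed limits (rad/s): [2.57, 2.57, 3.14, 3.14, 3.14, 3.14].

INTERFACE

Orientations are given as a 3x3 rotation matrix whose columns are the frame's x, y, z axes.
In Python, from station import env, capture, camera_info, ticket gives the robot as it stands. Calls block until the motion is done:
- env.reach(position, orientation): joint-space move of the TCP to a pose.
- env.servo_line(position, max_speed=0.15, frame=None, max_force=None): straight line of the TCP; frame=None keeps the orientation; max_speed is the mean speed in m/s. With max_force (N) it stops when the force on the tool has changed by that much, and returns True; else False.
- env.move_joints(angles): joint-space move.
- env.gripper_to(opening, f_grip=None): opening from 0.0 (shut) to 1.0 (fully open); f_grip is the grip in N (None keeps the last); returns when the fingers have stopped.
- env.hold(seconds).
- env.inverse_kinematics(position, orientation): joint angles nearest the present ones, or None.
- env.get_state(): the state.
- capture(name): name is "scene" or "top" or "wrist"; returns (picture, depth): 400x640x3 uint8, red, green, blue; 400x640 float32, m along the optical axis (not along the pixel's ray), 0 where there is no reading.
- camera_info(name): a dict with "camera_matrix" (3x3 intrinsics, pixels), "T" (4x4, takes a point from camera to world coordinates). Camera axes: x right, y down, z forward; pixel columns grow to the right and rows downward; lengths in m; the calibration is good to about 2 mm. The wrist camera is an equidistant fisheye: a pixel r from the principal point sees the ray r / f radians off the axis. A picture is of the moment at which its call begins: read the wrist's pose just before it. camera_info takes no time and is no camera call; for the wrist camera it gives the pose at the moment of the call.
A pose or a line that the arm cannot do raises env.Unreachable and nothing moves.
- ticket.close_job(): hands the job in, once; it reports no verdict.
The state is a dict: "clock": time; "qpos": joint angles; "joint_velocities": joint speeds; "effort": joint torques, N m; "eef_pos": TCP position; "ee_rot": TCP orientation; "force": force on the tool from outside, world axes, zero at the start; "torque": the same for the moment, N m; "finger_gap": opening from 0.0 (shut) to 1.0 (fully open).
Only numpy, scipy, OpenCV 4.12 (cv2) and the standard library are available. Lean on these libraries where they do the work, as an engineer would, in place of code of your own. Each camera call takes 0.05 s, during which the arm holds its last target. There are 200 camera calls.

TASK

Open the red sprinkling can for filling: nobody knows whether its round grey filler cap has a right-hand or a left-hand thread, so try it both ways until it comes loose, then lift the cap straight up off the neck. Finish still holding the cap in the gripper, level and at rest, straight above the open neck with a good hand's breadth (some 8 cm) between them; leave everything else on the bench where it is.

Things in the scene. Friction and masses are not known exactly. Their poses are not given: they have to be found in the camera images.
- can: Red plastic sprinkling can fixed to the bench in a steel saucer (170 mm wide). Origin on the bench under the neck's axis, z up. Body up to 136 mm wide, shoulder rising to 121 mm at the neck. Spout towards the can's +y, ending 185 mm from the axis in a rose 70 mm wide, 153 mm tall; handle loop towards -y, out to 121 mm, up to 113 mm.
- neck (a point): Centre of the rim of the upright filler neck, 150 mm above the bench. Neck 33 mm wide, its short quick thread (46 mm wide) hidden under the cap. Loosening is clockwise or anticlockwise (from above), differs from start to start and cannot be seen. The wrong way the cap meets a dead stop after 8 to 17 degrees; overrun, a 25 N grip slips round, no harm.
- cap: Round grey knurled cap on the neck, 56 mm in diameter, 39 mm tall, 48-84 g; grip any diameter. Origin: centre of its lower edge, 129 mm above the bench when on the neck. Screwed home at the start, x axis within 3 degrees of the can's. The loosening way it turns easily without rising and is free to lift straight up at 47 to 70 degrees from there; end stop at about 72 degrees, still free.
- cap_top (a point): Centre of the cap's top face, 39 mm above its origin: 168 mm above the bench when on the neck. The top 18 mm are solid, below is the hollow skirt. Before it is turned loose the cap lifts only 1.5 mm. Gripped with 25 N, free turning takes under 0.15 N m, a stop gives over 0.6 N m.
- planter: stainless bulb planter, a 100 mm tube 68 mm wide with a wooden cross handle, 180 mm tall, standing; origin under its centre. Bystander
- vase: clear glass propagation vase, 84 mm wide, 130 mm tall, with a cutting standing in it to 180 mm; origin under its centre. Bystander
- bowl: white ceramic succulent bowl, 144 mm wide, 50 mm tall (plant to 70 mm); origin under its centre. Bystander
- pot: terracotta pot, 90 mm wide, 85 mm tall; origin under its centre. Bystander
- small_pot: small terracotta pot, 56 mm wide, 50 mm tall, beside the can; origin under its centre. Bystander
- jar: small closed glass jar with a metal lid, 52 mm wide, 65 mm tall, beside the can; origin under its centre. Bystander
- trowel: flat trowel lying at the far edge of the bench; origin on its underside. Bystander

How it is judged:
By the outcome, as a careful person would: the job done as asked, in the order asked, and still so for the second after the job is handed in, while the arm keeps its last pose, push and grip.
It also fails if it takes over 45 s, if anything falls off the work surface, if the arm or the gripper's body presses on something with over 40 N, if the wrist force passes 120 N, or if a joint passes its speed limit or range.

## Working session

There is one attempt and no reset: what is moved stays moved. The work goes in short steps, each a Python script; the robot and the scene stay as the last script left them, time stands still between calls to the robot, and variables do not carry over. Pictures are saved under pics/ and viewed, about 8 in all and at most 12, crops included, and the job is handed in when it is done.

```bash
mkdir -p pics; ls
python3 - <<'E'
from station import env,capture,camera_info
import cv2,numpy as np
for n in("scene","top"):
    p,d=capture(n); cv2.imwrite(f"pics/{n}0.png",p[:,:,::-1]); np.savez(f"{n}0.npz",p=p,d=d,K=camera_info(n)["camera_matrix"],T=camera_info(n)["T"])
    print(n,camera_info(n))
s=env.get_state();print(s)
E
```

```text
pics
scene {'camera_matrix': array([[432.85382285,   0.        , 323.52215343],
       [  0.        , 432.85382285, 191.59823076],
       [  0.        ,   0.        ,   1.        ]]), 'T': array([[-0.79681674,  0.32456812, -0.50964558,  1.22863213],
       [ 0.60421632,  0.43135974, -0.66996374,  0.87012279],
       [ 0.00239172, -0.8417745 , -0.53982402,  0.83325903],
       [ 0.        ,  0.        ,  0.        ,  1.        ]])}
top {'camera_matrix': array([[470.85223253,   0.        , 326.21026163],
       [  0.        , 470.85223253, 193.83859211],
       [  0.        ,   0.        ,   1.        ]]), 'T': array([[-0.00982972, -0.99304722,  0.1173056 ,  0.42132583],
       [-0.99993734,  0.00913326, -0.00647324,  0.00550777],
       [ 0.00535685, -0.11736188, -0.99307477,  1.3275661 ],
       [ 0.        ,  0.        ,  0.        ,  1.        ]])}
{'clock': 0.1, 'qpos': array([-1.50208256e+00,  1.58955092e-01,  1.59808441e+00, -5.33626727e-08,
        1.38621609e+00, -2.10118088e-01]), 'joint_velocities': array([ 0.00136751, -0.00249277, -0.00159535, -0.00048368,  0.00094794,
       -0.00242569]), 'effort': array([-2.26089519e-04, -3.86504781e+01, -3.22960961e+01,  7.02749798e-02,
        3.39300244e-02, -4.35970730e-05]), 'eef_pos': array([ 0.15821092, -0.5525449 ,  0.40384547]), 'ee_rot': array([[ 9.61377624e-01,  2.75232723e-01, -1.14228994e-04],
       [ 2.75232528e-01, -9.61376255e-01,  1.65900760e-03],
       [ 3.46796137e-04, -1.62637232e-03, -9.99998617e-01]]), 'force': array([-0.87383173,  0.2085558 , -0.40000391]), 'torque': array([ 0.0063399 ,  0.03523075, -0.04306075]), 'finger_gap': 1.0027974004392055}
```

View pics/top0.png

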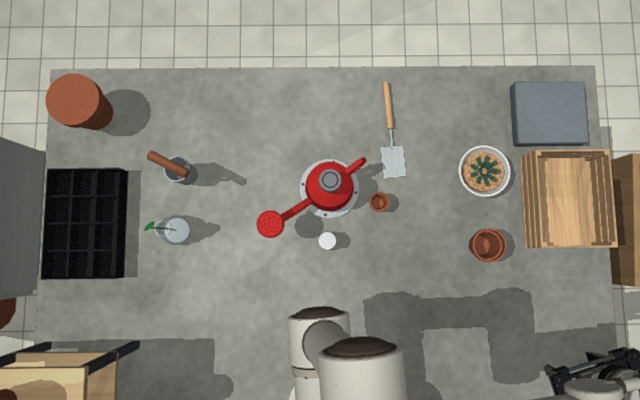

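View pics/scene0.png

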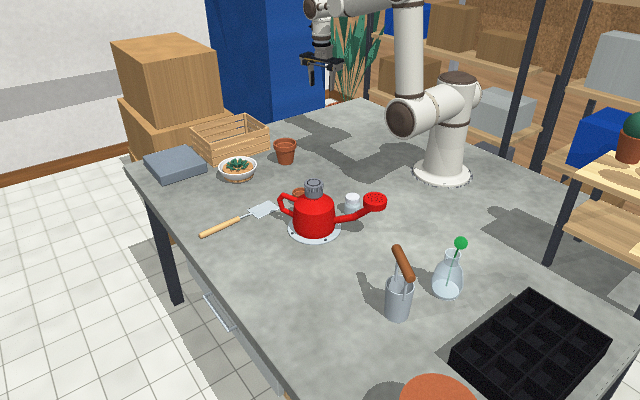

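The top view shows the cap at about (331,180), the rose at (270,223) and the handle at (363,160). The jar at (327,240) and small pot at (379,202) stand beside the can. The scene view agrees, with the cap at (314,187).

```bash
cat > h.py <<'E'
import numpy as np,cv2
from station import env,capture,camera_info,ticket
def cloud(n):
    z=np.load(n+"0.npz");d=z["d"];K=z["K"];v,u=np.indices(d.shape)
    P=np.stack([(u-K[0,2])/K[0,0]*d,(v-K[1,2])/K[1,1]*d,d],-1)@z["T"][:3,:3].T+z["T"][:3,3]
    P[d==0]=np.nan
    return P,z["p"]
def R(yaw): # tool down, jaws (y) along angle yaw
    y=np.array([np.cos(yaw),np.sin(yaw),0]);zz=np.array([0,0,-1.])
    return np.stack([np.cross(y,zz),y,zz],1)
E
python3 - <<'E'
from h import *
for n,box in(("top",(310,350,165,200)),("scene",(300,330,170,205))):
    P,p=cloud(n);a,b,c,e=box;Q=P[c:e,a:b].reshape(-1,3);C=p[c:e,a:b].reshape(-1,3).astype(int)
    m=(Q[:,2]>.155)&(Q[:,2]<.185);q=Q[m]
    print(n,m.sum(),q.min(0),q.max(0),(q.min(0)+q.max(0))/2,np.median(q,0), cv2.minEnclosingCircle(q[:,:2].astype(np.float32)))
P,p=cloud("top")
red=(p[...,0]>130)&(p[...,1]<60)&(p[...,2]<60)
q=P[195:245,250:290][red[195:245,250:290]];q=q[q[:,2]>.12];print("rose",np.median(q,0),q.max(0),len(q))
for n,(u,v) in dict(jar=(327,240),sp=(379,202),handle=(363,160)).items(): print(n,P[v,u])
E
```

```text
top 402 [ 0.56745495 -0.03947453  0.15683303] [0.62098103 0.01561727 0.17494132] [ 0.59421799 -0.01192863  0.16588718] [ 0.59349829 -0.01178657  0.16761526] ((0.5945695042610168, -0.011573503725230694), 0.028704417869448662)
scene 220 [ 0.56741411 -0.04293062  0.15500591] [0.6243078  0.01676623 0.17224728] [ 0.59586095 -0.0130822   0.1636266 ] [ 0.59955105 -0.00612847  0.1681231 ] ((0.5968185663223267, -0.013464833609759808), 0.03061126545071602)
rose [0.48601125 0.13863806 0.15205405] [0.51887962 0.17205842 0.15815045] 546
jar [ 0.4463282  -0.00359241  0.06749625]
sp [ 0.55297781 -0.15198819  0.0049278 ]
handle [ 0.65369653 -0.09992719  0.11043608]
```

Both cameras put the cap at about (0.595, -0.012, 0.168), with the right radius and height, and the rose is 185 mm from it as it should be. I'll go above it and look with the wrist camera.

Run:
```python
from h import *
best=None
for y in np.radians(np.arange(-90,90,10)):
    for k in (0,np.pi):
        q=env.inverse_kinematics([.595,-.012,.46],R(y+k))
        if q is not None: print(round(np.degrees(y+k)),np.round(q,2))
        if q is not None and (best is None or abs(q[5])<abs(best[0])): best=(q[5],y+k)
print(best); y=best[1]
env.reach([.595,-.012,.46],R(y))
ci=camera_info("wrist");p,d=capture("wrist");np.savez("wrist0.npz",p=p,d=d,K=ci["camera_matrix"],T=ci["T"])
cv2.imwrite("pics/w1.png",p[:,:,::-1]);print(ci);s=env.get_state();print(s["clock"],s["qpos"],s["eef_pos"],s["force"],s["torque"])
```

```text
-90 [-0.22  0.18  1.46 -0.    1.5   1.35]
90 [-0.22  0.18  1.46 -0.    1.5  -1.79]
-80 [-0.22  0.18  1.46 -0.    1.5   1.17]
100 [-0.22  0.18  1.46 -0.    1.5  -1.97]
-70 [-0.22  0.18  1.46 -0.    1.5   1.  ]
110 [-0.22  0.18  1.46 -0.    1.5  -2.14]
-60 [-0.22  0.18  1.46 -0.    1.5   0.82]
120 [-0.22  0.18  1.46 -0.    1.5  -2.32]
-50 [-0.22  0.18  1.46 -0.    1.5   0.65]
130 [-0.22  0.18  1.46 -0.    1.5  -2.49]
-40 [-0.22  0.18  1.46 -0.    1.5   0.48]
140 [-0.22  0.18  1.46 -0.    1.5  -2.67]
-30 [-0.22  0.18  1.46 -0.    1.5   0.3 ]
150 [-0.22  0.18  1.46 -0.    1.5  -2.84]
-20 [-0.22  0.18  1.46 -0.    1.5   0.13]
-10 [-0.22  0.18  1.46 -0.    1.5  -0.05]
0 [-0.22  0.18  1.46 -0.    1.5  -0.22]
180 [-0.22  0.18  1.46 -0.    1.5   2.92]
10 [-0.22  0.18  1.46 -0.    1.5  -0.4 ]
190 [-0.22  0.18  1.46 -0.    1.5   2.74]
20 [-0.22  0.18  1.46 -0.    1.5  -0.57]
200 [-0.22  0.18  1.46 -0.    1.5   2.57]
30 [-0.22  0.18  1.46 -0.    1.5  -0.75]
210 [-0.22  0.18  1.46 -0.    1.5   2.39]
40 [-0.22  0.18  1.46 -0.    1.5  -0.92]
220 [-0.22  0.18  1.46 -0.    1.5   2.22]
50 [-0.22  0.18
[... 423 characters left out ...]
,   0.        , 315.39489777],
       [  0.        , 309.70691629, 194.08863514],
       [  0.        ,   0.        ,   1.        ]]), 'T': array([[ 9.84738183e-01, -1.67163729e-01, -4.84458234e-02,
         6.08928053e-01],
       [-1.74039867e-01, -9.47267597e-01, -2.69061749e-01,
         6.36084077e-02],
       [-9.13793221e-04,  2.73386883e-01, -9.61903726e-01,
         4.40713484e-01],
       [ 0.00000000e+00,  0.00000000e+00,  0.00000000e+00,
         1.00000000e+00]])}
2.625 [-2.24449157e-01  1.79213842e-01  1.46500087e+00 -1.91874134e-04
  1.49758501e+00 -4.85052370e-02] [ 0.59498032 -0.01287254  0.4598762 ] [-0.99690587 -0.21563482 -0.23376814] [-0.08800731 -0.05197509 -0.01059276]
```

View pics/w1.png

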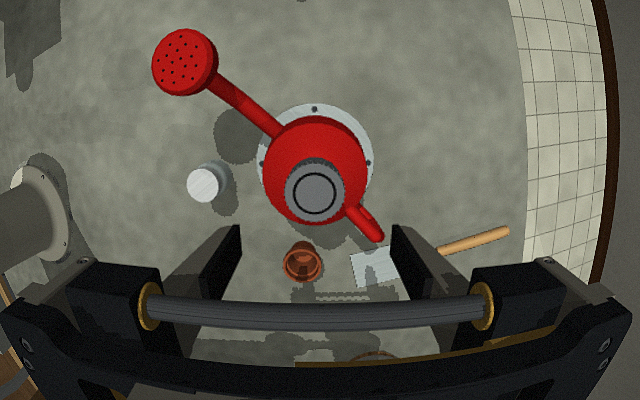

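The wrist view shows the cap's top centre at about (315,193), with the jaws straddling either side and nothing in the finger path. Next I'll refine the centre, descend and grip.

Run:
```python
from h import *
z=np.load("wrist0.npz");d=z["d"].astype(float);K=z["K"];T=z["T"];v,u=np.indices(d.shape)
x,y=(u-K[0,2])/K[0,0],(v-K[1,2])/K[1,1];r=np.hypot(x,y)+1e-9;k=np.tan(np.minimum(r,1.4))/r
P=np.stack([x*k*d,y*k*d,d],-1)@T[:3,:3].T+T[:3,3]
Q=P[150:235,275:355].reshape(-1,3);q=Q[(Q[:,2]>.160)&(Q[:,2]<.176)]
(cx,cy),rad=cv2.minEnclosingCircle(q[:,:2].astype(np.float32));print(len(q),cx,cy,rad,(q.min(0)+q.max(0))/2,np.median(q,0))
c=np.array([cx,cy])
if abs(rad-.028)>.003 or np.hypot(cx-.5945,cy+.0118)>.006: raise SystemExit("check")
c=(c+[.5945,-.0118])/2;np.save("c.npy",c);Y=np.radians(-10)
print(env.servo_line([*c,.345],.12,frame=R(Y),max_force=8),env.servo_line([*c,.327],.06,max_force=8))
s0=env.get_state();print(s0["eef_pos"],s0["force"],s0["torque"])
env.gripper_to(0.,f_grip=25);env.hold(.2)
s=env.get_state();print(s["clock"],s["eef_pos"],s["force"],s["torque"],s["finger_gap"]*92)
```

```text
2888 0.5940229296684265 -0.011241371743381023 0.02920571342110634 [ 0.59401965 -0.01116799  0.16580089] [ 0.5944381  -0.00962502  0.16907182]
False False
[ 0.59406563 -0.0114641   0.32636938] [-0.22732767 -0.34219973 -0.04567191] [-0.0208741  -0.11677764  0.02119195]
5.025 [ 0.59429816 -0.01154636  0.32711358] [-0.31038923 -0.70994539  0.39478139] [-0.04940106 -0.03751178  0.00980653] 55.39385985758994
```

The grip sits at 55.4 mm with almost no side force. I'll turn in small steps and watch the torque, anticlockwise first.

```bash
cat >> h.py <<'E'
Y0=np.radians(-10)
def turn(a,b,z,step=4,lim=.4):
    """turn from a to b deg about the cap axis; returns (angle, stopped)"""
    c=np.load("c.npy");n=int(np.ceil(abs(b-a)/step))
    for t in np.linspace(a,b,n+1)[1:]:
        env.servo_line([*c,z],frame=R(Y0+np.radians(t)));env.hold(.05)
        s=env.get_state();print(f"{t:.1f} tz={s['torque'][2]:.3f} F={np.round(s['force'],1)} t={s['clock']:.2f}")
        if abs(s["torque"][2])>lim: return t,True
    return b,False
E
python3 - <<'E'
from h import *
print(turn(0,24,.327))
E
```

```text
4.0 tz=-0.042 F=[ 0.2 -0.3  1.9] t=5.33
8.0 tz=0.016 F=[-0.   0.   2.6] t=5.62
12.0 tz=-0.029 F=[-1.   0.6  3. ] t=5.92
16.0 tz=-0.635 F=[-1.8  2.2  4.6] t=6.22
(np.float64(16.0), True)
```

Anticlockwise meets the dead stop at about 14–16° (−0.64 N m), so clockwise loosens. I'll turn clockwise to the end stop.

Run:
```python
from h import *
a,st=turn(16,-66,.327,step=8)
if not st: a,st=turn(-66,-80,.327,step=2,lim=.35)
print(a,st);s=env.get_state();print(s["qpos"],s["finger_gap"]*92,s["eef_pos"])
```

```text
8.5 tz=-0.055 F=[-0.3  0.7  1.9] t=6.56
1.1 tz=-0.029 F=[ 0.2 -1.   2.7] t=6.89
-6.4 tz=0.013 F=[ 0.4 -0.9  3. ] t=7.22
-13.8 tz=0.018 F=[ 0.2 -0.5  3.5] t=7.56
-21.3 tz=0.022 F=[-0.3  0.4  2.9] t=7.89
-28.7 tz=-0.025 F=[0.7 0.3 3.6] t=8.22
-36.2 tz=0.027 F=[ 0.1 -0.2  4. ] t=8.56
-43.6 tz=0.020 F=[-0.3 -0.3  4.7] t=8.89
-51.1 tz=-0.045 F=[-0.6  0.6  4.4] t=9.22
-58.5 tz=0.050 F=[-0.6 -0.6  5.9] t=9.56
-66.0 tz=-0.017 F=[-0.8 -0.2  4.9] t=9.89
-68.0 tz=-0.047 F=[-1.3 -1.   4.9] t=10.19
-70.0 tz=0.200 F=[ 0.7 -0.2  5.5] t=10.49
-72.0 tz=0.819 F=[0.7 0.1 4.8] t=10.79
-72.0 True
[-2.22331327e-01  2.76070240e-01  1.61778697e+00 -2.19585154e-04
  1.24719366e+00  1.20589085e+00] 55.20068694139382 [ 0.59437556 -0.01147214  0.32707092]
```

The end stop comes at −70 to −72° (0.82 N m), so the cap is free. I'll back off 2° and do a guarded lift of 101 mm, which puts the lower edge 80 mm above the rim.

Run:
```python
from h import *
c=np.load("c.npy");turn(-72,-70,.327)
def st(m):
    s=env.get_state();print(m,np.round(s["eef_pos"],4),np.round(s["force"],2),np.round(s["torque"],3),round(s["finger_gap"]*92,2),round(s["clock"],2))
h=env.servo_line([*c,.335],.03,max_force=15);st(h)
if h: raise SystemExit
h=env.servo_line([*c,.360],.05,max_force=15);st(h)
if h: raise SystemExit
h=env.servo_line([*c,.428],.06,max_force=15);env.hold(.5);st(h)
for n in("scene","wrist"):
    p,d=capture(n);ci=camera_info(n);np.savez(n+"1.npz",p=p,d=d,K=ci["camera_matrix"],T=ci["T"])
    q=p[:,:,::-1]
    if n=="scene": q=cv2.resize(q[100:260,220:420],None,fx=4,fy=4,interpolation=cv2.INTER_CUBIC)[:600]
    cv2.imwrite(f"pics/{n}1.png",q)
```

```text
-70.0 tz=0.290 F=[ 0.5 -0.5  4.2] t=11.09
False [ 0.5939 -0.0112  0.3341] [ 0.51 -0.47  1.04] [-0.04  -0.034 -0.013] 56.01 11.51
False [ 0.5942 -0.0115  0.3601] [ 0.96  0.08 -1.98] [ 0.008 -0.025  0.001] 55.55 12.16
False [ 0.5943 -0.0115  0.428 ] [-0.51 -0.3   0.05] [-0.043  0.016  0.02 ] 55.39 13.94
```

View pics/scene1.png

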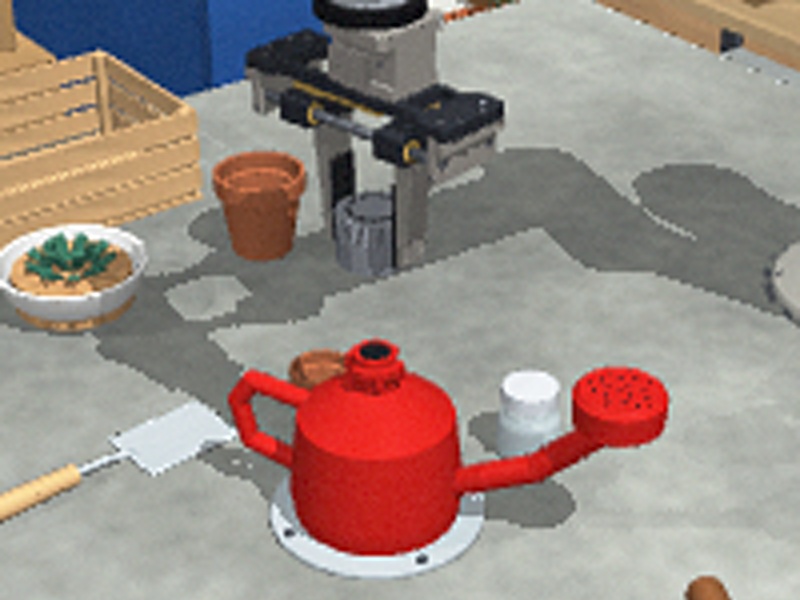

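View pics/wrist1.png

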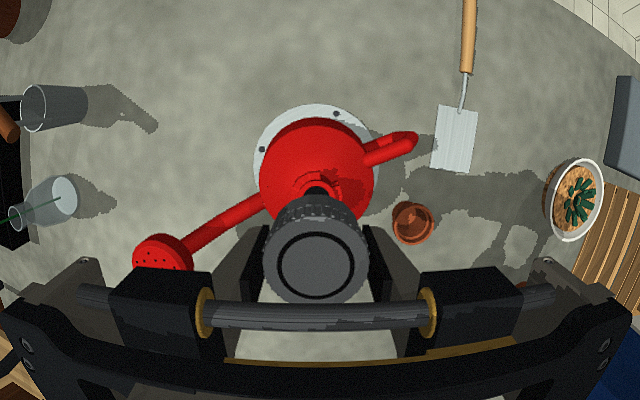

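The scene crop shows the open neck at (375,350) and the cap held level above it at about (367,235), with the bystanders in place. I'll check the cap and rim heights from depth, then hand in.

Run:
```python
from h import *
z=np.load("scene1.npz");np.savez("s10.npz",**z);P,p=cloud("s1")
C=P[146:170,303:320].reshape(-1,3);c=np.load("c.npy")
C=C[np.hypot(*(C[:,:2]-c).T)<.032]
print("cap z",np.nanpercentile(C[:,2],[2,50,98]),len(C))
N=P[180:200,300:330].reshape(-1,3);m=(N[:,2]>.143)&(N[:,2]<.16);print("neck",N[m].min(0),N[m].max(0))
A,_=cloud("scene")
for n,(a,b,e,f) in dict(jar=(345,361,192,213),sp=(291,299,187,195),trowel=(198,278,200,238),bowl=(217,258,155,182)).items():
    print(n,np.nanmedian(np.abs(A-P)[e:f,a:b].max(-1)))
s=env.get_state();print(s["joint_velocities"].round(4),s["ee_rot"].round(4)[:,2],s["clock"])
```

```text
cap z [0.23127788 0.26410291 0.28396019] 324
neck [ 0.57491785 -0.03616073  0.14300654] [0.6172807  0.01249624 0.15354474]
jar 0.0017996538406451212
sp 0.002046008141391109
trowel 0.0021319572465637315
bowl 0.0028654857701069236
[ 0.0009  0.0009  0.0017  0.0006 -0.0016 -0.001 ] [ 0. -0. -1.] 14.0417
```

```bash
python3 -c "
from h import *
print(ticket.close_job())"
```

```text
the job is handed in; nothing more can be done
None
```

The cap is off the can and held in the gripper about 80 mm straight above the open neck, and the job is handed in at about 14 s on the robot's clock.

- **Thread:** I gripped the cap with 25 N and turned it anticlockwise first. It hit the dead stop at about 14–16° (−0.64 N m). Clockwise it turned freely to the end stop at about 71° (0.82 N m), so this cap loosens clockwise.
- **Lift:** I backed off 2° and raised it 101 mm straight up. No force limit tripped; the force stayed within a few newtons.
- **Cap and neck:** The final picture shows the neck open. The cap's lower edge reads about 0.231 m and the neck rim about 0.15 m. The tool is exactly vertical, the arm is at rest and the grip is steady at 55.4 mm.
- **Bystanders:** The jar, small pot, trowel and bowl agree with the first picture to within 2–3 mm, which is depth noise. I did not measure the planter, vase and large pot again, but nothing came near them.
- **Disagreement:** The cap's upper height read 0.284 m instead of 0.269 m. That reading probably includes part of a finger; I did not separate the two.

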